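# Hold the spindle lock with the bayonet key

### The job

Lift the dust cover off the saw's spindle-lock socket and set it down on the bench, knob up. Then take the cross-bar key, enter its two lugs through the socket's slots, press it down until its collar meets the rim and turn it a quarter turn clockwise (seen from above) to its stop. Springs throw it back, so finish while still gripping the key there, fully home and turned; leave everything else where it lies.

Things in the scene. Friction and masses are not known exactly. Their poses are not given: they have to be found in the camera images.
- socket: Fixed socket: steel flange 130 mm across, 8 mm high, with a round grey housing 90 mm across, 52 mm high. Origin: centre of its underside on the bench, z up. Bore radius 20 mm through a ledge (z 44 to 51 mm), with two entry slots through the ledge along its +x and -x, each 18 mm wide (y), reaching 29 mm from the axis; hidden while the cover is on. Below the ledge the cavity radius is 29 mm.
- socket_rim (a point): Centre of the socket's rim, on its axis, 52 mm above the bench; axes as the socket's. The top of a sprung plate lies 24 mm below it at rest; the plate carries two upright dogs that the key's lugs push round when the key is turned clockwise.
- plunger (a joint): How far the sprung plate in the socket is pressed down, m: 0 at rest, 0.012 when the key's collar meets the rim. Spring about 3 N at the start of travel, 9 N fully home.
- rotor (a joint): Clockwise turn (from above) of the plate with the dogs, rad: 0 at rest, 1.42 at the stop. A torsion spring returns it (0.02 N m at rest, 0.09 N m at the stop). The key turns about 0.12 rad before its lugs meet the dogs, so the stop comes about 1.54 rad from aligned entry.
- key: Loose steel key, 0.25 kg, 86 mm high, standing on its nose on the bench. Origin: centre of the nose's underside; z up; x along cross bar and lugs. Nose radius 14 mm, 17 from z 6 mm up; two opposite lugs along +x and -x, 12 mm wide, z 8 to 16 mm, reaching 26 mm from the axis; collar radius 34 mm, z 36 to 42 mm; stem radius 10 mm. Same after a half turn. Fully home its origin is 36 mm below the rim.
- key_bar (a point): Centre of the key's cross bar, 74 mm above the key's origin, axes as the key's. The bar is 72 mm long (x), 16 mm wide (y), 24 mm high. When this point is 50 mm above the rim the nose meets the sprung plate and the lugs are just below the ledge; fully home it is 38 mm above the rim.
- cover: Loose black dust cover, 70 g, on the socket at first: disc radius 36 mm (z 6 to 10 mm); below it a boss, radius 17 mm, that sits in the bore; above it a round knob (z 10 to 40 mm, radius 8 mm, 10 mm from z 28 up). Origin: centre of the boss's underside, 6 mm below the rim; z up. Set on the bench it stands on its boss. Free bench: left of the socket, short of the spanners.
- spanner_19: The larger combination spanner, 219 mm, lying far left on the bench; to be left alone.
- spanner_13: The smaller combination spanner, 164 mm, lying far left next to the larger one; to be left alone.
- bar_clamp: Small bar clamp, 317 mm, lying flat behind the socket and key; to be left alone.
- hex_nut: Large loose steel nut, 34 mm across and 16 mm high, lying near the front edge; to be left alone.
- bolt_m16_1: Hex bolt standing on its head, 62 mm high; to be left alone.
- offcut_4: Wooden offcut 50x105x22 mm, front right; to be left alone.
- sanding_block: Cork sanding block 65x112x32 mm, behind left of the socket; to be left alone.

How it is judged:
By the outcome, as a careful person would: the job done as asked, in the order asked, and still so for the second after the job is handed in, while the arm keeps its last pose, push and grip.
It also fails if it takes over 64 s, if anything falls off the work surface, if the arm or the gripper's body presses on something with over 40 N, if the wrist force passes 120 N, or if a joint passes its speed limit or range.

### The arm

A 6-joint arm with a two-finger parallel gripper is mounted at the origin on a cart in front of the work surface, level with it; the furniture and walls round the work are solid. World frame = base frame: x ahead of the robot, y to its left, z up, the work surface at z = 0. Lengths are in m, angles in rad, forces in N, time in s.
With the tool pointing down it reaches from about 0.35 to 0.85 m from the base axis. Payload 8.1 kg.
Tool frame: the origin (TCP) lies on the mounting face of the last link; the fingertips stand 186 mm ahead of it and the grasp point (between the pads) lies 167 mm ahead of it; z points along the fingers, y is the line along which they close (so a half turn about z gives the same grasp; the last joint's range is limited). The gripper opens to 93 mm and grips with 3 to 60 N. Pads are 15 mm wide; open, the fingers measure 128 mm over their backs; the gripper's body (75 mm by 188 mm) begins 65 mm behind the grasp point.
Start: joints at [-1.254, 0.13, 1.488, -0, 1.523, -0.085], TCP at [0.235, -0.552, 0.405] pointing down, gripper open.
Joint ranges: [-2.96, 2.96], [-0.89, 2.26], [0.02, 2.5], [-1.34, 4.48], [0, 2.73], [-2.66, 2.66]. Speed limits (rad/s): [2.39, 2.39, 2.79, 3.14, 3.14, 3.14].

### API

Orientations are given as a rotation vector (axis times angle).
In Python, from plant import * gives the robot as it stands. The module is installed in compiled form; this text tells all that it offers.
- The arm moves only by the tool arm_command, never from a script. Its argument "increments" is a list of rows, each a list of 6 numbers: the shift along the tool's x, y, z in units of 0.2 m (1.0 is 0.2 m), then the turn, a rotation vector about the tool's x, y, z in units of pi rad (1.0 is pi rad). A call has exactly 5 rows; each row is the pose to reach, as a shift and turn from the pose commanded when the call began, along the tool's axes at that moment, turning the shorter way round; what a row does not reach only later rows make up. A row lasts 1/8 s, in which the tool goes at most 62.5 mm and 10.7 degrees, less where a joint would pass 70% of its speed; a pose out of reach is approached as far as the arm can. A call with a number of a shift or a turn outside -1 to 1 is refused whole. A call with a gripper value outside its range is refused whole. "fingers" is the closure, from -1 (fully open) to 1 (shut), set as the call begins (left out, the last holds). The fingers move at their own pace and stop on an object; "force" is the grip in N (left out, the last holds). Time passes only in rows, so rows that repeat a pose let the fingers close, or fill a call up. It gives the time, the measured TCP pose, the force, the opening and the grip force at its end, in the units of the state.
- read_state(): the state, without advancing time (a new reading comes with each control period).
- read_camera(name): name is "scene" or "top"; returns a dict with "image" (480x640x3 uint8, red, green, blue), "fx", "fy", "cx", "cy" (pixels), "k1" (the pictures are not rectified: a ray, as slopes to the right and down, at radius r is drawn at 1 + k1 r^2 times it, then the intrinsics apply), "T" (4x4, takes a point from camera to world coordinates). Camera axes: x right, y down, z forward; pixel columns grow to the right and rows downward; lengths in m; the calibration is good to about 2 mm. A picture is of the moment at which its call begins. There is no depth.
- close_job(): hands the job in; it is judged then, once.
The state is a dict: "t": time; "q": joint angles; "dq": joint speeds; "joint_torque": joint torques, N m; "tool_pos": TCP position; "orientation": TCP orientation; "force": force on the tool from outside, world axes, zero at the start; "wrist_torque": the same for the moment, N m; "opening": finger opening in m; "gripper_force": force on a finger pad.
Only numpy, scipy, OpenCV 4.12 (cv2) and the standard library are available. Lean on these libraries where they do the work, as an engineer would, in place of code of your own. Each camera call takes 0.05 s, during which the arm holds its last target. There are 200 camera calls.

## Working session

There is one attempt and no reset: what is moved stays moved. The work goes in short steps, Python scripts to look and compute and a tool call to move; the robot and the scene stay as the last step left them, time stands still between calls to the robot, and variables do not carry over. Pictures are saved under pics/ and viewed, at most 10 in all, crops included, and the job is handed in when it is done.

Besides the shell and the picture viewer there is one more tool, called after "Request:" as a command line: name --pt "numbers of a row" for each row, then --argument value for the rest. arm_command: Moves the arm, as the interface text tells. Shifts and turns lie within -1 to 1; 1 stands for 0.2 m of shift or pi rad of turn. Its arguments: {"type":"object","properties":{"increments":{"type":"array","items":{"type":"array","items":{"type":"number","minimum":-1,"maximum":1}}},"fingers":{"type":"number"},"force":{"type":"number"}},"required":["increments"]}

```bash
mkdir -p pics; cat > h.py <<'E'
from plant import *
import numpy as np, cv2
from scipy.spatial.transform import Rotation as R
def cam(n):
    c=read_camera(n); return c
def K(c): return np.array([[c['fx'],0,c['cx']],[0,c['fy'],c['cy']],[0,0,1.]])
def ray(c,u,v):
    d=np.array([(u-c['cx'])/c['fx'],(v-c['cy'])/c['fy']]); s=d.copy()
    for _ in range(30): s=d/(1+c['k1']*(s@s))
    T=np.array(c['T']); r=T[:3,:3]@np.array([*s,1]); return T[:3,3],r/np.linalg.norm(r)
def atz(c,u,v,z):
    o,r=ray(c,u,v); return o+r*(z-o[2])/r[2]
def tri(*obs):
    A=0;b=0
    for c,u,v in obs:
        o,r=ray(c,u,v);P=np.eye(3)-np.outer(r,r);A=A+P;b=b+P@o
    x=np.linalg.solve(A,b); return x
def proj(c,p):
    T=np.array(c['T']); q=T[:3,:3].T@(np.array(p)-T[:3,3]); s=q[:2]/q[2]; s=s*(1+c['k1']*(s@s))
    return np.array([c['fx']*s[0]+c['cx'],c['fy']*s[1]+c['cy']])
def save(c,n): cv2.imwrite('pics/'+n+'.png',cv2.cvtColor(c['image'],cv2.COLOR_RGB2BGR)); np.save('pics/'+n+'.npy',{k:c[k] for k in c},allow_pickle=True)
def load(n): return np.load('pics/'+n+'.npy',allow_pickle=True).item()
def st():
    s=read_state(); print({k:np.round(s[k],4).tolist() for k in ('t','q','tool_pos','orientation','force','wrist_torque','opening','gripper_force')}); return s
def cmd(p,yaw_vec):  # increment from measured pose to target pos / rotation matrix
    s=read_state(); R0=R.from_rotvec(s['orientation'])
    d=R0.inv().apply(np.array(p)-s['tool_pos'])/0.2; t=(R0.inv()*yaw_vec).as_rotvec()/np.pi
    print('inc',np.round(d,4),np.round(t,4))
E
python3 - <<'E'
from h import *
st()
for n in('scene','top'):
    c=cam(n); save(c,n+'0'); print(n,c['fx'],c['k1'],np.round(c['T'],3).tolist())
E
```

```text
{'t': 0.0, 'q': [-1.2544, 0.1311, 1.4893, 0.0, 1.523, -0.0854], 'tool_pos': [0.2346, -0.552, 0.4037], 'orientation': [-3.0766, -0.6265, 0.0003], 'force': [0.3168, -0.144, 0.0418], 'wrist_torque': [0.0693, -0.0041, -0.0208], 'opening': 0.093, 'gripper_force': 0.0}
scene 437.226470098799 -0.040592756568677196 [[-0.79, -0.319, 0.523, -0.059], [-0.613, 0.444, -0.654, 0.624], [-0.023, -0.837, -0.546, 0.706], [0.0, 0.0, 0.0, 1.0]]
top 512.9442658876108 -0.06293105926455121 [[-0.011, -0.984, 0.178, 0.296], [-1.0, 0.012, 0.004, -0.115], [-0.006, -0.178, -0.984, 1.384], [0.0, 0.0, 0.0, 1.0]]
```

View pics/scene0.png

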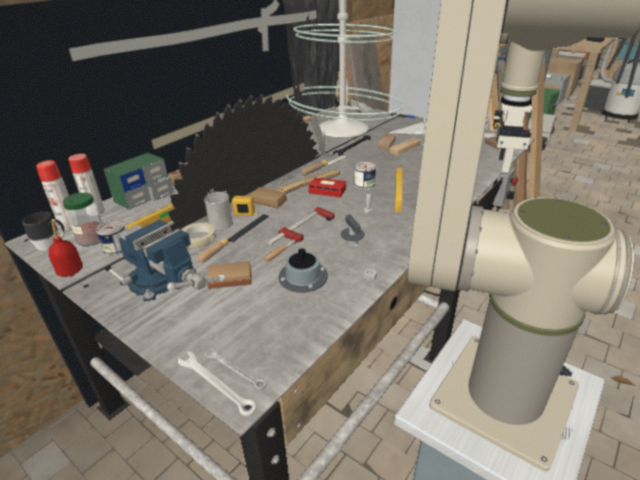

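View pics/top0.png

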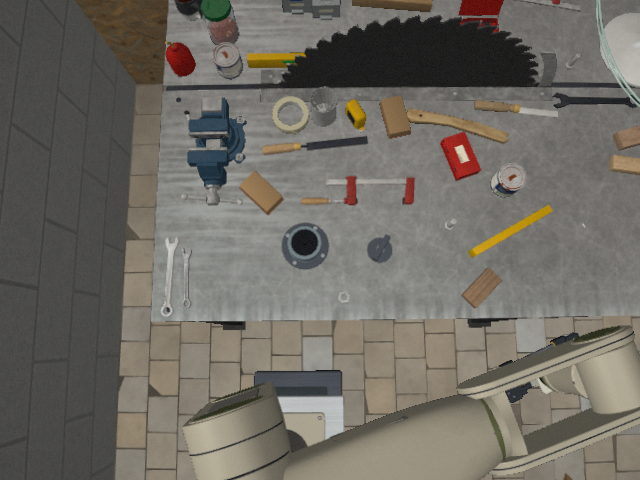

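The scene view shows the covered socket at about (303,272) and the key at (351,228). The top view shows the socket at (305,245) and the key at (380,249). I'll enlarge both.

```bash
python3 - <<'E'
from h import *
for n,(u,v,w,h,s) in {'top0':(278,218,128,56,6),'scene0':(274,208,100,86,6)}.items():
    i=cv2.imread(f'pics/{n}.png')[v:v+h,u:u+w]; i=cv2.resize(i,None,fx=s,fy=s,interpolation=cv2.INTER_CUBIC)
    i=cv2.convertScaleAbs(i,alpha=1.6,beta=10)
    for k in range(0,w,10): cv2.putText(i,str(u+k),(k*s,8),0,.3,(0,255,255)); cv2.line(i,(k*s,0),(k*s,4),(0,255,255))
    for k in range(0,h,10): cv2.putText(i,str(v+k),(0,k*s+4),0,.3,(0,255,255)); 
    cv2.imwrite(f'pics/{n}z.png',i)
E
```

```text
(no output)
```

View pics/top0z.png

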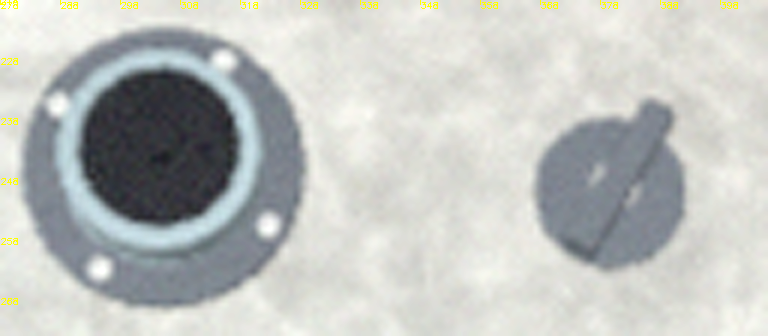

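View pics/scene0z.png

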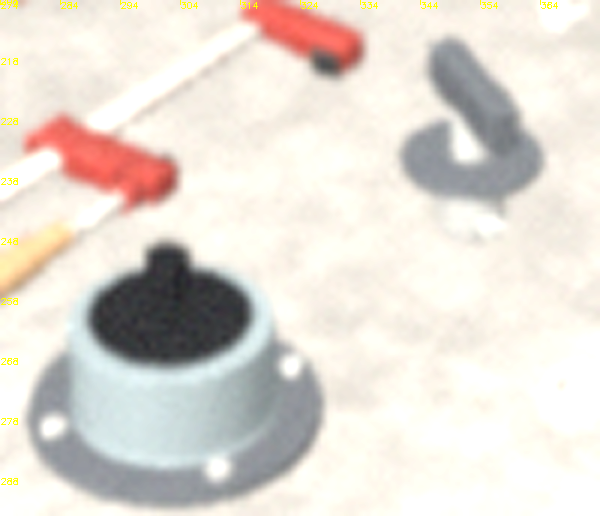

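```bash
cat >> h.py <<'E'
Z=lambda u0,v0,s:(lambda x,y:(u0+(x+.5)/s-.5,v0+(y+.5)/s-.5))
E
python3 - <<'E'
from h import *
t,s=load('top0'),load('scene0'); a=Z(278,218,6); b=Z(274,208,6)
print('cover disc',tri((t,*a(159,146)),(s,*b(170,317))), atz(t,*a(159,146),.056), atz(s,*b(170,317),.056))
print('flange top', atz(t,*a(163.5,167),.006))
print('collar',tri((t,*a(610,192)),(s,*b(471.5,159))), atz(t,*a(610,192),.041), atz(s,*b(471.5,159),.041))
c=[atz(t,*a(*p),.086)for p in((562,243),(593,260),(672,118),(640,105))]
print('bar',np.mean(c,0),[np.degrees(np.arctan2(*(q-p)[1::-1])) for p,q in((c[0],c[3]),(c[1],c[2]))],np.linalg.norm(c[0]-c[3]))
k=[atz(s,*b(*p),.086)for p in((450,38),(517,110))]; print('scene bar dir',k,np.degrees(np.arctan2(*(k[0]-k[1])[1::-1])))
print('knob top scene/top ridge',atz(s,*b(167,250),.086), atz(t,*a(157,140),.086))
E
```

```text
cover disc [ 0.54962994 -0.06252157  0.04818039] [ 0.54785216 -0.06302097  0.056     ] [ 0.5427245  -0.05423081  0.056     ]
flange top [ 0.54758667 -0.06307414  0.006     ]
collar [ 0.52927301 -0.26287581  0.03307364] [ 0.52759738 -0.26217853  0.041     ] [ 0.52266552 -0.25229498  0.041     ]
bar [ 0.52448907 -0.26035922  0.086     ] [np.float64(-30.580971016471242), np.float64(-30.306127763291027)] 0.0693490153391869
scene bar dir [array([ 0.55211519, -0.2761033 ,  0.086     ]), array([ 0.48993259, -0.23944175,  0.086     ])] -30.52270598999609
knob top scene/top ridge [ 0.54679894 -0.05929828  0.086     ] [ 0.54479106 -0.06334478  0.086     ]
```

The crops show:
- **Cover disc:** top crop centre (159,146), scene crop centre (170,317).
- **Key collar:** top crop centre (610,192), with the bar along about −30.5°.

The two views agree to a few mm, so I'll move above the cover.

```bash
python3 - <<'E'
from h import *
s=read_state(); cmd([.547,-.0625,.30],R.from_rotvec(s['orientation']))
psi=np.degrees(np.arctan2(*R.from_rotvec(s['orientation']).as_matrix()[1::-1,0])); print(psi)
E
```

```text
inc [ 2.3948 -1.6408  0.522 ] [0. 0. 0.]
23.0225848645947
```

Request:
arm_command --pt "0.3 -0.2 0 0 0 0" --pt "0.5 -0.4 0 0 0 0" --pt "0.7 -0.5 0 0 0 0" --pt "0.9 -0.6 0 0 0 0" --pt "1 -0.7 0 0 0 0" --fingers -1 --force 20

```text
t: 0.72
tool_pos: [0.3651, -0.3434, 0.4044]
orientation: [-3.077, -0.629, -0.0]
force: [0.6, 0.2, 0.5]
opening: 0.0929
gripper_force: 0.0
```

Request:
arm_command --pt "0.25 -0.17 0.04 0 0 0" --pt "0.5 -0.35 0.08 0 0 0" --pt "0.7 -0.5 0.12 0 0 0" --pt "0.9 -0.6 0.16 0 0 0" --pt "1 -0.7 0.2 0 0 0"

```text
t: 1.35
tool_pos: [0.4942, -0.1362, 0.3641]
orientation: [-3.077, -0.629, 0.0]
force: [-0.1, -0.7, 0.6]
opening: 0.0932
gripper_force: 0.0
```

Request:
arm_command --pt "0.2 -0.12 0.1 0 0 0" --pt "0.395 -0.241 0.2 0 0 0" --pt "0.395 -0.241 0.3 0 0 0" --pt "0.395 -0.241 0.322 0 0 0" --pt "0.395 -0.241 0.322 0 0 0"

```text
t: 1.98
tool_pos: [0.5467, -0.0637, 0.3002]
orientation: [-3.079, -0.625, 0.001]
force: [-0.1, -0.2, 0.3]
opening: 0.0931
gripper_force: 0.0
```

```bash
python3 - <<'E'
from h import *
st(); t=cam('top');s=cam('scene');save(t,'top1');save(s,'scene1')
p=read_state()['tool_pos']; 
for c in(t,s): print(proj(c,[p[0],p[1],p[2]-.186]))
a=cv2.resize(cv2.imread('pics/top1.png')[190:290,255:355],None,fx=4,fy=4,interpolation=2)
b=cv2.resize(cv2.imread('pics/scene1.png')[200:300,255:355],None,fx=4,fy=4,interpolation=2)
cv2.imwrite('pics/c1.png',cv2.convertScaleAbs(np.hstack([a,b]),alpha=1.6,beta=10))
E
```

```text
{'t': 1.975, 'q': [-0.2091, 0.0718, 1.7454, -0.0003, 1.3253, 0.9611], 'tool_pos': [0.5467, -0.0637, 0.3002], 'orientation': [-3.0787, -0.6251, 0.0015], 'force': [-0.063, -0.1974, 0.299], 'wrist_torque': [-0.03, 0.0194, 0.022], 'opening': 0.0931, 'gripper_force': 0.0}
[303.46020117 237.81622346]
[301.92844089 238.66157454]
```

View pics/c1.png

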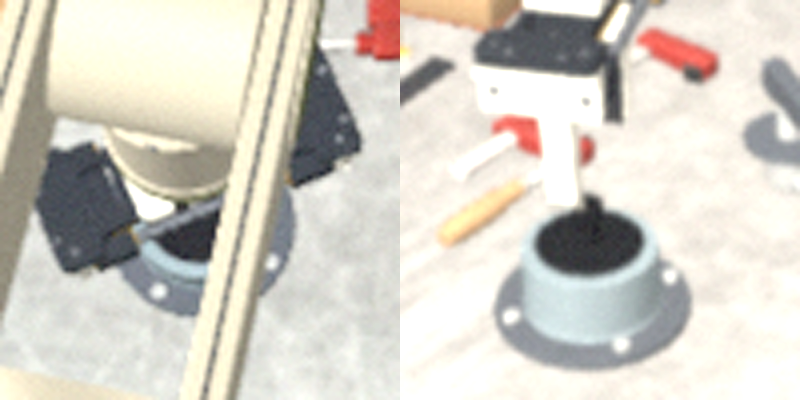

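The fingertips straddle the knob: in the crop the knob is at (590,200), and the projected fingertip midpoint at (588,155) is directly above it. I'll descend and grip.

Request:
arm_command --pt "0 0 0.08 0 0 0" --pt "0 0 0.16 0 0 0" --pt "0 0 0.22 0 0 0" --pt "0 0 0.265 0 0 0" --pt "0 0 0.265 0 0 0"

```text
t: 2.7
tool_pos: [0.5467, -0.0627, 0.2461]
orientation: [-3.078, -0.627, 0.003]
force: [0.0, -0.4, -0.0]
opening: 0.093
gripper_force: 0.0
```

Request:
arm_command --pt "0 0 0 0 0 0" --pt "0 0 0 0 0 0" --pt "0 0 0 0 0 0" --pt "0 0 0 0 0 0" --pt "0 0 0 0 0 0" --fingers 1 --force 15

```text
t: 3.32
tool_pos: [0.5472, -0.0628, 0.2474]
orientation: [3.078, 0.627, 0.0]
force: [1.0, 0.4, 0.3]
opening: 0.0477
gripper_force: 0.0
```

Request:
arm_command --pt "0 0 0 0 0 0" --pt "0 0 0 0 0 0" --pt "0 0 0 0 0 0" --pt "0 0 0 0 0 0" --pt "0 0 0 0 0 0"

```text
t: 3.95
tool_pos: [0.5471, -0.0628, 0.2473]
orientation: [-3.078, -0.627, 0.0]
force: [-0.4, -0.9, -0.1]
opening: 0.0195
gripper_force: 15.0
```

Request:
arm_command --pt "0 0 -0.08 0 0 0" --pt "0 0 -0.16 0 0 0" --pt "0 0 -0.25 0 0 0" --pt "0 0 -0.33 0 0 0" --pt "0 0 -0.4 0 0 0"

```text
t: 4.58
tool_pos: [0.5473, -0.0629, 0.329]
orientation: [3.078, 0.627, 0.002]
force: [0.3, -0.7, -0.8]
opening: 0.0194
gripper_force: 15.0
```

Request:
arm_command --pt "0.05 -0.2 0 0 0 0" --pt "0.1 -0.42 0 0 0 0" --pt "0.15 -0.62 0 0 0 0" --pt "0.194 -0.803 0 0 0 0" --pt "0.194 -0.803 0 0 0 0"

```text
t: 5.2
tool_pos: [0.5196, 0.1023, 0.3278]
orientation: [-3.077, -0.632, -0.0]
force: [-0.3, -0.1, -0.7]
opening: 0.0193
gripper_force: 15.0
```

```bash
python3 - <<'E'
from h import *
st(); t=cam('top');s=cam('scene');save(t,'top2');save(s,'scene2')
a=cv2.resize(cv2.imread('pics/top2.png')[190:290,220:340],None,fx=6,fy=6,interpolation=2)[:,:]
b=cv2.resize(cv2.imread('pics/scene2.png')[200:330,190:360],None,fx=3,fy=3,interpolation=2)
o=np.zeros((600,800,3),np.uint8); a=cv2.resize(a,(400,333)); o[:333,:400]=a; o[:390,400:]=b[:, :400]; cv2.imwrite('pics/c2.png',cv2.convertScaleAbs(o,alpha=1.5,beta=10))
E
```

```text
{'t': 5.2, 'q': [0.0973, -0.0103, 1.7768, 0.0006, 1.3751, 1.2629], 'tool_pos': [0.5196, 0.1023, 0.3278], 'orientation': [-3.0768, -0.6319, -0.0002], 'force': [-0.3277, -0.11, -0.6555], 'wrist_torque': [-0.0218, 0.0438, -0.0114], 'opening': 0.0193, 'gripper_force': 15.0003}
```

View pics/c2.png

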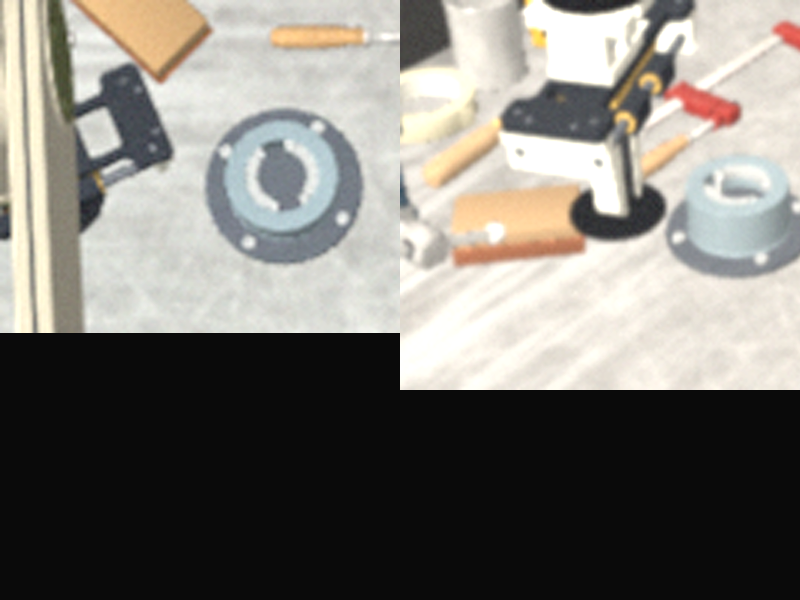

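The cover hangs level in the gripper, and the socket's two slots are now visible, along roughly vertical in the top view. I'll set the cover down.

Request:
arm_command --pt "0 0 0.2 0 0 0" --pt "0 0 0.4 0 0 0" --pt "0 0 0.53 0 0 0" --pt "0 0 0.6 0 0 0" --pt "0 0 0.626 0 0 0"

```text
t: 5.92
tool_pos: [0.5202, 0.0994, 0.2018]
orientation: [3.079, 0.625, -0.001]
force: [-0.2, 0.1, -1.2]
opening: 0.0187
gripper_force: 15.0
```

Request:
arm_command --pt "0 0 0.002 0 0 0" --pt "0 0 0.004 0 0 0" --pt "0 0 0.006 0 0 0" --pt "0 0 0.006 0 0 0" --pt "0 0 0.006 0 0 0"

```text
t: 6.55
tool_pos: [0.5202, 0.1002, 0.2013]
orientation: [3.078, 0.627, 0.001]
force: [-0.7, -0.1, 1.4]
opening: 0.0191
gripper_force: 15.0
```

```bash
python3 - <<'E'
from h import *
st(); t=load('top2')
i=t['image'][220:270,280:330,::-1]; i=cv2.resize(i,None,fx=12,fy=12,interpolation=cv2.INTER_CUBIC)
i=cv2.convertScaleAbs(i,alpha=1.4)
cv2.imwrite('pics/c3.png',i)
E
```

```text
{'t': 6.55, 'q': [0.0936, 0.1423, 1.8671, 0.0, 1.1315, 1.2624], 'tool_pos': [0.5202, 0.1002, 0.2013], 'orientation': [3.0783, 0.6271, 0.0009], 'force': [-0.7334, -0.1326, 1.4159], 'wrist_torque': [0.0593, -0.0106, 0.0146], 'opening': 0.0191, 'gripper_force': 15.0001}
```

View pics/c3.png

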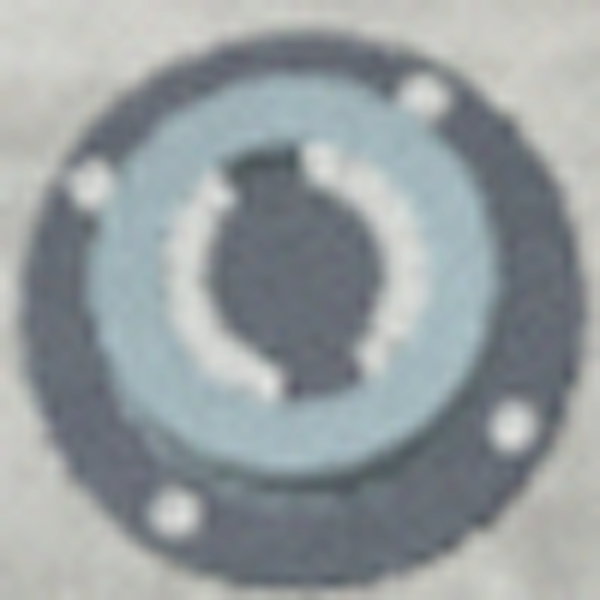

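Contact is felt (+1.4 N). In the crop the slots lie at about (267,170) and (322,385), with the rim centre at about (293,272). I'll release the cover, rise, and refine the socket yaw.

Request:
arm_command --pt "0 0 0 0 0 0" --pt "0 0 0 0 0 0" --pt "0 0 0 0 0 0" --pt "0 0 0 0 0 0" --pt "0 0 0 0 0 0" --fingers -1

```text
t: 7.18
tool_pos: [0.5201, 0.1001, 0.2009]
orientation: [-3.078, -0.627, 0.0]
force: [-0.3, 0.5, 0.1]
opening: 0.0644
gripper_force: 0.0
```

```bash
python3 - <<'E'
from h import *
st(); t=load('top2'); a=Z(280,220,12)
c=atz(t,*a(293,272),.052); print('rim',c)
g=cv2.cvtColor(t['image'],cv2.COLOR_RGB2GRAY).astype(np.float32)
th=np.radians(np.arange(0,360,1.))
for dz in(.048,.051):
  for cc in (c,[.5475,-.0628]):
    prof=np.zeros(360)
    for r in(.022,.024,.026):
        uv=np.array([proj(t,[cc[0]+r*np.cos(q),cc[1]+r*np.sin(q),dz]) for q in th],np.float32)
        prof+=cv2.remap(g,uv[None,:,0],uv[None,:,1],1)[0]
    prof=cv2.GaussianBlur(np.tile(prof,3)[None],(0,0),4)[0,360:720]
    lo=prof<(prof.max()+prof.min())/2
    e=np.where(np.diff(lo.astype(int))!=0)[0]; print('edges deg',e, 'harm',np.degrees(np.angle((-prof*np.exp(2j*th)).sum()))/2)
for z in(.086,):
  b=load('top0')
E
```

```text
{'t': 7.175, 'q': [0.0934, 0.1428, 1.8674, 0.0, 1.1314, 1.2624], 'tool_pos': [0.5201, 0.1001, 0.2009], 'orientation': [-3.0784, -0.6268, 0.0], 'force': [-0.3408, 0.4634, 0.0834], 'wrist_torque': [0.0389, 0.0378, 0.0004], 'opening': 0.0644, 'gripper_force': 0.0}
rim [ 0.5478305  -0.06253061  0.052     ]
edges deg [ 35 173 216 353] harm 15.657850039236951
edges deg [ 36 173 215 354] harm 15.703010827855554
edges deg [ 35 173 216 354] harm 15.90586660758281
edges deg [ 36 173 215 354] harm 15.796568481654678
```

Socket yaw is about +15°, which matches the bolts. I'll grasp the key at tool yaw 149.5°, enter at 195° and finish at about 107°; this keeps joint 6 in range.

Request:
arm_command --pt "0 0 -0.1 0 0 0" --pt "0 0 -0.25 0 0 -0.05" --pt "0 0 -0.4 0 0 -0.1" --pt "0 0 -0.52 0 0 -0.15" --pt "0 0 -0.6 0 0 -0.2"

```text
t: 7.8
tool_pos: [0.5203, 0.1002, 0.3225]
orientation: [2.729, 1.554, 0.003]
force: [-0.2, 0.0, 0.5]
opening: 0.0928
gripper_force: 0.0
```

Request:
arm_command --pt "-0.18 0 0 0 0 -0.05" --pt "-0.36 0 0 0 0 -0.1" --pt "-0.55 0 0 0 0 -0.15" --pt "-0.75 0 0 0 0 -0.2" --pt "-0.95 0 0 0 0 -0.25"

```text
t: 8.43
tool_pos: [0.4215, -0.0636, 0.321]
orientation: [1.927, 2.481, 0.0]
force: [0.6, -0.2, 0.1]
opening: 0.0926
gripper_force: 0.0
```

```bash
cat >> h.py <<'E'
def down(deg):
    a=np.radians(deg); return R.from_matrix(np.array([[np.cos(a),np.sin(a),0],[np.sin(a),-np.cos(a),0],[0,0,-1]]))
E
python3 - <<'E'
from h import *
st(); cmd([.526,-.261,.30],down(149.5))
t=cam('top');save(t,'top4');s=cam('scene');save(s,'scene4')
i=s['image'][208:258,330:380,::-1]; j=s['image'][230:350,200:320,::-1]
k=t['image'][225:275,355:405,::-1]
f=lambda x:cv2.resize(x,(400,400),interpolation=cv2.INTER_CUBIC)[:300] if 0 else cv2.resize(x,(266,266),interpolation=cv2.INTER_CUBIC)
cv2.imwrite('pics/c4.png',cv2.convertScaleAbs(np.hstack([f(i),f(j),f(k)]),alpha=1.5))
E
```

```text
{'t': 8.425, 'q': [-0.2702, -0.3051, 2.0523, -0.0001, 1.3939, -0.5204], 'tool_pos': [0.4215, -0.0636, 0.321], 'orientation': [1.9266, 2.4809, 0.0001], 'force': [0.559, -0.2172, 0.1474], 'wrist_torque': [-0.0246, -0.1066, 0.06], 'opening': 0.0926, 'gripper_force': 0.0}
inc [-1.0854  0.2618  0.1055] [ 1.000e-04  1.000e-04 -2.509e-01]
```

View pics/c4.png

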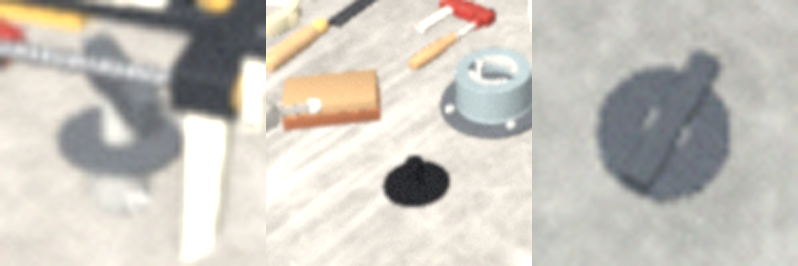

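The cover stands knob up on free bench, and the key is undisturbed. I'll go above the key.

Request:
arm_command --pt "-0.2 0.05 0.02 0 0 -0.05" --pt "-0.4 0.1 0.04 0 0 -0.1" --pt "-0.6 0.15 0.06 0 0 -0.15" --pt "-0.8 0.2 0.08 0 0 -0.2" --pt "-1 0.26 0.1 0 0 -0.25"

```text
t: 9.15
tool_pos: [0.5222, -0.245, 0.3006]
orientation: [0.834, 3.029, 0.0]
force: [1.1, 1.0, 0.3]
opening: 0.0933
gripper_force: 0.0
```

```bash
python3 - <<'E'
from h import *
st(); cmd([.526,-.261,.243],down(149.5))
E
```

```text
{'t': 9.15, 'q': [-0.5276, 0.1405, 1.6707, 0.0004, 1.3303, -1.561], 'tool_pos': [0.5222, -0.245, 0.3006], 'orientation': [0.8341, 3.0287, 0.0005], 'force': [1.1428, 1.0251, 0.2787], 'wrist_torque': [-0.0473, -0.1656, 0.0086], 'opening': 0.0933, 'gripper_force': 0.0}
inc [-0.0574 -0.0593  0.2881] [ 0.0001  0.     -0.0016]
```

Request:
arm_command --pt "0 0 0 0 0 0" --pt "0 0 0 0 0 0" --pt "0 0 0 0 0 0" --pt "0 0 0 0 0 0" --pt "0 0 0 0 0 0"

```text
t: 9.78
tool_pos: [0.5211, -0.2437, 0.3013]
orientation: [0.839, 3.027, -0.0]
force: [-0.6, -0.6, -0.7]
opening: 0.0932
gripper_force: 0.0
```

```bash
python3 - <<'E'
from h import *
st(); cmd([.526,-.261,.243],down(149.5))
E
```

```text
{'t': 9.775, 'q': [-0.5266, 0.1357, 1.6746, 0.0, 1.3307, -1.5569], 'tool_pos': [0.5211, -0.2437, 0.3013], 'orientation': [0.8386, 3.027, -0.0002], 'force': [-0.5915, -0.5637, -0.6714], 'wrist_torque': [0.027, -0.1506, -0.0135], 'opening': 0.0932, 'gripper_force': 0.0}
inc [-0.0651 -0.0615  0.2916] [ 0.      0.0002 -0.0026]
```

Request:
arm_command --pt "-0.065 -0.062 0.05 0 0 -0.0026" --pt "-0.065 -0.062 0.13 0 0 -0.0026" --pt "-0.065 -0.062 0.21 0 0 -0.0026" --pt "-0.065 -0.062 0.27 0 0 -0.0026" --pt "-0.065 -0.062 0.291 0 0 -0.0026"

```text
t: 10.4
tool_pos: [0.5255, -0.2609, 0.2412]
orientation: [-0.826, -3.029, -0.001]
force: [0.1, -0.4, 0.0]
opening: 0.093
gripper_force: 0.0
```

Request:
arm_command --pt "0 0 0 0 0 0" --pt "0 0 0 0 0 0" --pt "0 0 0 0 0 0" --pt "0 0 0 0 0 0" --pt "0 0 0 0 0 0" --fingers 1 --force 40

```text
t: 11.02
tool_pos: [0.526, -0.2616, 0.2429]
orientation: [0.827, 3.031, -0.0]
force: [-0.3, 0.7, 0.2]
opening: 0.0474
gripper_force: 0.0
```

Request:
arm_command --pt "0 0 0 0 0 0" --pt "0 0 0 0 0 0" --pt "0 0 0 0 0 0" --pt "0 0 0 0 0 0" --pt "0 0 0 0 0 0"

```text
t: 11.65
tool_pos: [0.526, -0.2614, 0.2428]
orientation: [0.827, 3.031, 0.0]
force: [0.9, 2.4, -0.2]
opening: 0.0185
gripper_force: 40.0
```

```bash
python3 - <<'E'
from h import *
st()
E
```

```text
{'t': 11.65, 'q': [-0.5486, 0.2304, 1.6817, 0.0002, 1.2293, -1.587], 'tool_pos': [0.526, -0.2614, 0.2428], 'orientation': [0.8265, 3.0307, 0.0002], 'force': [0.9305, 2.3922, -0.1723], 'wrist_torque': [0.1954, -0.3356, 0.0499], 'opening': 0.0185, 'gripper_force': 39.9947}
```

Request:
arm_command --pt "0 0 0 0 0 0" --pt "0 0 0 0 0 0" --pt "0 0 0 0 0 0" --pt "0 0 0 0 0 0" --pt "0 0 0 0 0 0"

```text
t: 12.28
tool_pos: [0.526, -0.2615, 0.2428]
orientation: [0.827, 3.031, 0.0]
force: [1.6, 1.8, 0.4]
opening: 0.0182
gripper_force: 40.0
```

```bash
python3 - <<'E'
from h import *
st(); s=cam('scene');save(s,'scene5')
E
```

```text
{'t': 12.275, 'q': [-0.5487, 0.2304, 1.6818, 0.0001, 1.2294, -1.587], 'tool_pos': [0.526, -0.2615, 0.2428], 'orientation': [0.8266, 3.0308, 0.0001], 'force': [1.5925, 1.8442, 0.4218], 'wrist_torque': [0.382, -0.3141, 0.0028], 'opening': 0.0182, 'gripper_force': 40.0157}
```

Opening 18 mm against a 16 mm bar suggests a slight misalignment. I'll lift and check.

Request:
arm_command --pt "0 0 -0.05 0 0 0" --pt "0 0 -0.13 0 0 0" --pt "0 0 -0.23 0 0 0" --pt "0 0 -0.33 0 0 0" --pt "0 0 -0.4 0 0 0"

```text
t: 12.95
tool_pos: [0.5263, -0.2617, 0.3252]
orientation: [0.826, 3.029, -0.001]
force: [0.5, -0.3, -2.7]
opening: 0.0183
gripper_force: 39.9
```

Request:
arm_command --pt "0 0 0 0 0 0" --pt "0 0 0 0 0 0" --pt "0 0 0 0 0 0" --pt "0 0 0 0 0 0" --pt "0 0 0 0 0 0"

```text
t: 13.58
tool_pos: [0.5259, -0.2615, 0.3223]
orientation: [-0.826, -3.03, -0.0]
force: [0.5, 0.7, -2.3]
opening: 0.0184
gripper_force: 39.9
```

```bash
python3 - <<'E'
from h import *
st(); s=cam('scene');save(s,'scene6');t=cam('top');save(t,'top6'); p=read_state()['tool_pos']
for c in(s,t): print(proj(c,[p[0],p[1],p[2]-.167]),proj(c,[p[0],p[1],p[2]-.241]))
f=lambda x:cv2.resize(x,None,fx=5,fy=5,interpolation=cv2.INTER_CUBIC)
cv2.imwrite('pics/c6.png',cv2.convertScaleAbs(np.hstack([f(s['image'][150:250,310:390,::-1]),f(t['image'][190:290,340:420,::-1])]),alpha=1.4))
E
```

```text
{'t': 13.575, 'q': [-0.5487, 0.1489, 1.6202, 0.0, 1.3731, -1.587], 'tool_pos': [0.5259, -0.2615, 0.3223], 'orientation': [-0.8265, -3.0302, -0.0004], 'force': [0.4875, 0.6889, -2.2689], 'wrist_torque': [0.0142, -0.1197, 0.006], 'opening': 0.0184, 'gripper_force': 39.932}
[353.80514171 196.57512358] [353.30474701 220.08664575]
[383.88941803 242.21868158] [380.64638869 247.53766721]
```

View pics/c6.png

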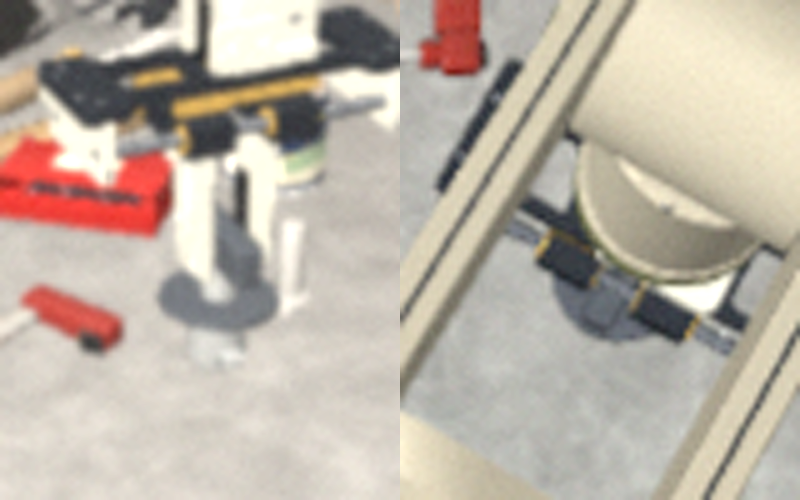

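The key hangs upright in the grip, with the collar level at crop (218,298). I'll go above the socket.

```bash
python3 - <<'E'
from h import *
cmd([.5464,-.0631,.330],down(195))
E
```

```text
inc [ 0.4154  0.9067 -0.0371] [ 0.000e+00 -1.000e-04 -2.528e-01]
```

Request:
arm_command --pt "0.08 0.18 -0.037 0 0 -0.05" --pt "0.16 0.36 -0.037 0 0 -0.1" --pt "0.25 0.54 -0.037 0 0 -0.15" --pt "0.33 0.72 -0.037 0 0 -0.2" --pt "0.415 0.907 -0.037 0 0 -0.253"

```text
t: 14.3
tool_pos: [0.5465, -0.0619, 0.3303]
orientation: [-0.419, 3.113, -0.0]
force: [0.4, -0.4, -2.1]
opening: 0.0189
gripper_force: 39.9
```

Request:
arm_command --pt "0 0 0 0 0 0" --pt "0 0 0 0 0 0" --pt "0 0 0 0 0 0" --pt "0 0 0 0 0 0" --pt "0 0 0 0 0 0"

```text
t: 14.92
tool_pos: [0.5465, -0.0637, 0.3301]
orientation: [0.409, -3.115, -0.0]
force: [0.2, -0.2, -2.7]
opening: 0.0187
gripper_force: 39.9
```

```bash
python3 - <<'E'
from h import *
st(); s=cam('scene');save(s,'scene7');t=cam('top');save(t,'top7')
cmd([.5464,-.0631,.330],down(195))
f=lambda x:cv2.resize(x,None,fx=6,fy=6,interpolation=cv2.INTER_CUBIC)
cv2.imwrite('pics/c7.png',cv2.convertScaleAbs(f(s['image'][195:295,240:365,::-1]),alpha=1.4))
E
```

```text
{'t': 14.925, 'q': [-0.2092, 0.0437, 1.7178, -0.0, 1.3801, -2.0411], 'tool_pos': [0.5465, -0.0637, 0.3301], 'orientation': [0.4089, -3.1148, -0.0], 'force': [0.1635, -0.2158, -2.6941], 'wrist_torque': [0.093, -0.1328, 0.014], 'opening': 0.0187, 'gripper_force': 39.9313}
inc [0.     0.0017 0.0005] [ 0.     -0.     -0.0001]
```

View pics/c7.png

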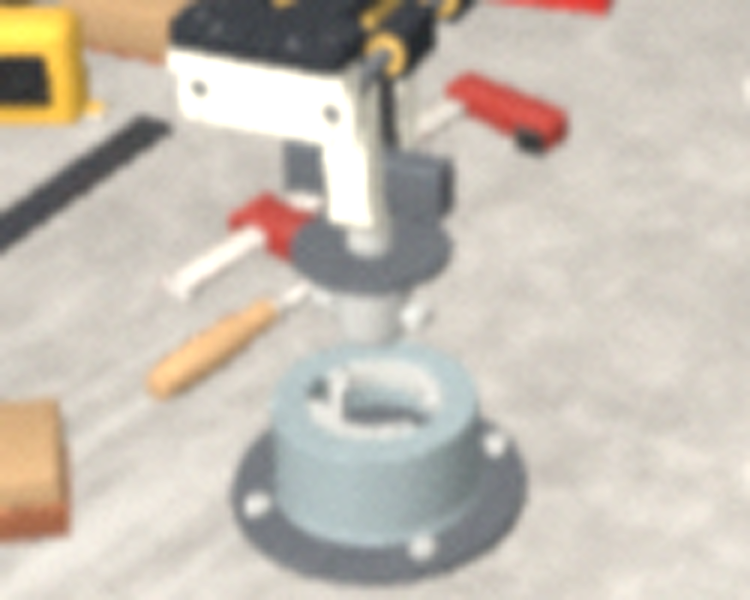

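The key hangs over the bore: lugs at (322,295) and (415,315), bore centre (375,398). I'll check the lug yaw by projection.

```bash
python3 - <<'E'
from h import *
s=load('scene7'); a=Z(240,195,6)
inv=lambda uv:np.round([(uv[0]-240)*6,(uv[1]-195)*6])
for y in(0,5,10,15,20,25):
    d=np.array([np.cos(np.radians(y)),np.sin(np.radians(y)),0])
    o=np.array([.5479,-.0633,.087])
    print(y,[inv(proj(s,o+k*d+[0,0,z])).tolist() for k,z in((.024,.012),(-.024,.012),(.036,.086),(-.036,.086),(.036,.062),(-.036,.062))])
print('rim',inv(proj(s,[.5478,-.0627,.052])),'origin',inv(proj(s,o)),'collar',inv(proj(s,o+[0,0,.042])))
E
```

```text
0 [[328.0, 276.0], [416.0, 313.0], [296.0, 116.0], [433.0, 169.0], [299.0, 166.0], [434.0, 220.0]]
5 [[325.0, 279.0], [419.0, 311.0], [291.0, 119.0], [437.0, 165.0], [294.0, 170.0], [439.0, 216.0]]
10 [[322.0, 281.0], [421.0, 309.0], [287.0, 123.0], [441.0, 162.0], [290.0, 173.0], [443.0, 213.0]]
15 [[320.0, 283.0], [424.0, 306.0], [283.0, 126.0], [445.0, 158.0], [287.0, 177.0], [446.0, 209.0]]
20 [[318.0, 286.0], [425.0, 303.0], [280.0, 130.0], [447.0, 154.0], [283.0, 180.0], [449.0, 205.0]]
25 [[316.0, 289.0], [427.0, 301.0], [277.0, 134.0], [450.0, 150.0], [281.0, 184.0], [451.0, 201.0]]
rim [375. 387.] origin [372. 318.] collar [368. 234.]
```

Observed slopes fit a yaw of about 15°. I'll descend until the lugs are within the slots and check the force.

Request:
arm_command --pt "0 0 0.07 0 0 0" --pt "0 0 0.13 0 0 0" --pt "0 0 0.18 0 0 0" --pt "0 0 0.22 0 0 0" --pt "0 0 0.24 0 0 0"

```text
t: 15.65
tool_pos: [0.5464, -0.063, 0.2813]
orientation: [0.411, -3.114, -0.0]
force: [-0.5, 0.2, -3.2]
opening: 0.0183
gripper_force: 39.9
```

Request:
arm_command --pt "0 0 0.005 0 0 0" --pt "0 0 0.01 0 0 0" --pt "0 0 0.02 0 0 0" --pt "0 0 0.03 0 0 0" --pt "0 0 0.03 0 0 0"

```text
t: 16.27
tool_pos: [0.5464, -0.0631, 0.2759]
orientation: [0.411, -3.114, -0.0]
force: [-0.2, -1.4, -2.5]
opening: 0.0185
gripper_force: 39.9
```

```bash
python3 - <<'E'
from h import *
st()
E
```

```text
{'t': 16.275, 'q': [-0.2081, 0.0962, 1.7664, 0.0, 1.2793, -2.0412], 'tool_pos': [0.5464, -0.0631, 0.2759], 'orientation': [0.4108, -3.1143, -0.0002], 'force': [-0.2464, -1.3869, -2.4908], 'wrist_torque': [0.0995, -0.1748, -0.0223], 'opening': 0.0185, 'gripper_force': 39.9303}
```

No contact so far and the lugs are in the slots. I'll press on.

Request:
arm_command --pt "0 0 0.015 0 0 0" --pt "0 0 0.03 0 0 0" --pt "0 0 0.045 0 0 0" --pt "0 0 0.06 0 0 0" --pt "0 0 0.07 0 0 0"

```text
t: 16.9
tool_pos: [0.5468, -0.063, 0.2624]
orientation: [-0.411, 3.114, -0.0]
force: [-0.8, 1.5, 3.9]
opening: 0.0184
gripper_force: 40.0
```

Request:
arm_command --pt "0 0 0.004 0 0 0" --pt "0 0 0.008 0 0 0" --pt "0 0 0.012 0 0 0" --pt "0 0 0.015 0 0 0" --pt "0 0 0.015 0 0 0"

```text
t: 17.52
tool_pos: [0.5467, -0.063, 0.2597]
orientation: [-0.411, 3.114, -0.0]
force: [-1.8, 2.2, 7.2]
opening: 0.0186
gripper_force: 40.0
```

```bash
python3 - <<'E'
from h import *
st()
E
```

```text
{'t': 17.525, 'q': [-0.208, 0.1153, 1.7778, 0.0002, 1.2478, -2.0412], 'tool_pos': [0.5467, -0.063, 0.2597], 'orientation': [-0.4108, 3.1139, -0.0], 'force': [-1.7616, 2.1715, 7.1541], 'wrist_torque': [0.4192, 0.0746, -0.0052], 'opening': 0.0186, 'gripper_force': 40.0163}
```

Request:
arm_command --pt "0 0 0.003 0 0 0" --pt "0 0 0.006 0 0 0" --pt "0 0 0.008 0 0 0" --pt "0 0 0.008 0 0 0" --pt "0 0 0.008 0 0 0" --force 58

```text
t: 18.15
tool_pos: [0.5469, -0.0628, 0.2593]
orientation: [-0.411, 3.113, 0.0]
force: [-6.2, 4.0, 16.5]
opening: 0.018
gripper_force: 58.0
```

```bash
python3 - <<'E'
from h import *
st()
E
```

```text
{'t': 18.15, 'q': [-0.2077, 0.1158, 1.7779, 0.0007, 1.2465, -2.0412], 'tool_pos': [0.5469, -0.0628, 0.2593], 'orientation': [-0.4109, 3.1132, 0.0002], 'force': [-6.21, 3.9695, 16.4562], 'wrist_torque': [0.7656, 0.8941, -0.0918], 'opening': 0.018, 'gripper_force': 58.0051}
```

The collar has met the rim: 16.5 N and rising steeply. I'll turn clockwise (+tool z) in steps, watching forces.

Request:
arm_command --pt "0 0.001 0 0 0 0.04" --pt "0 0.002 0 0 0 0.08" --pt "0 0.003 0 0 0 0.12" --pt "0 0.004 0 0 0 0.16" --pt "0 0.004 0 0 0 0.2"

```text
t: 18.77
tool_pos: [0.5475, -0.062, 0.2595]
orientation: [0.577, 3.084, 0.001]
force: [0.1, 4.1, 11.7]
opening: 0.0178
gripper_force: 58.0
```

```bash
cat >> h.py <<'E'
def st2():
    s=st(); M=R.from_rotvec(s['orientation']); print('psi',np.degrees(np.arctan2(*M.as_matrix()[1::-1,0]))%360,'toolF',np.round(M.inv().apply(s['force']),2),'toolM',np.round(M.inv().apply(s['wrist_torque']),3))
E
python3 -c "from h import *;st2()"
```

```text
{'t': 18.775, 'q': [-0.2062, 0.1155, 1.778, 0.0009, 1.2442, -1.4077], 'tool_pos': [0.5475, -0.062, 0.2595], 'orientation': [0.5765, 3.0842, 0.0013], 'force': [0.0698, 4.0535, 11.6577], 'wrist_torque': [0.7232, -0.1632, 0.2412], 'opening': 0.0178, 'gripper_force': 57.9569}
psi 158.8230246078823 toolF [  1.36   3.82 -11.66] toolM [-0.734  0.109 -0.238]
```

Request:
arm_command --pt "0 0.001 0.001 0 0 0.04" --pt "0 0.002 0.002 0 0 0.08" --pt "0 0.003 0.003 0 0 0.12" --pt "0 0.003 0.003 0 0 0.16" --pt "0 0.003 0.003 0 0 0.2"

```text
t: 19.4
tool_pos: [0.548, -0.0615, 0.2595]
orientation: [1.501, 2.755, 0.004]
force: [0.7, 5.5, 14.7]
opening: 0.0183
gripper_force: 57.9
```

```bash
python3 -c "from h import *;st2()"
```

```text
{'t': 19.4, 'q': [-0.205, 0.1161, 1.7774, 0.001, 1.2431, -0.7784], 'tool_pos': [0.548, -0.0615, 0.2595], 'orientation': [1.501, 2.7547, 0.0037], 'force': [0.6673, 5.4832, 14.6681], 'wrist_torque': [0.7076, -0.0221, 0.3188], 'opening': 0.0183, 'gripper_force': 57.9026}
psi 122.82946351671517 toolF [  4.2    3.6  -14.67] toolM [-0.403  0.584 -0.315]
```

Request:
arm_command --pt "0.001 0 0 0 0 0.02" --pt "0.002 0 0 0 0 0.04" --pt "0.003 0.001 0 0 0 0.06" --pt "0.003 0.001 0 0 0 0.07" --pt "0.003 0.001 0 0 0 0.07"

```text
t: 20.02
tool_pos: [0.5478, -0.061, 0.2594]
orientation: [1.79, 2.577, 0.004]
force: [1.4, 3.8, 13.7]
opening: 0.018
gripper_force: 57.9
```

```bash
python3 -c "from h import *;st2()"
```

```text
{'t': 20.025, 'q': [-0.2042, 0.1156, 1.7781, 0.0007, 1.2431, -0.561], 'tool_pos': [0.5478, -0.061, 0.2594], 'orientation': [1.7898, 2.5769, 0.0039], 'force': [1.448, 3.8084, 13.69], 'wrist_torque': [0.5532, -0.0229, 0.1552], 'opening': 0.018, 'gripper_force': 57.8952}
psi 110.43477616388974 toolF [  3.04   2.75 -13.68] toolM [-0.215  0.511 -0.153]
```

Request:
arm_command --pt "0 0 0 0 0 0.005" --pt "0 0 0 0 0 0.01" --pt "0 0 0 0 0 0.015" --pt "0 0 0 0 0 0.02" --pt "0 0 0 0 0 0.02"

```text
t: 20.65
tool_pos: [0.5478, -0.061, 0.2594]
orientation: [1.87, 2.52, 0.004]
force: [0.1, 3.7, 14.1]
opening: 0.0184
gripper_force: 57.9
```

```bash
python3 -c "from h import *;st2()"
```

```text
{'t': 20.65, 'q': [-0.2042, 0.1156, 1.778, 0.0007, 1.2431, -0.4985], 'tool_pos': [0.5478, -0.061, 0.2594], 'orientation': [1.8696, 2.5196, 0.0042], 'force': [0.1463, 3.7397, 14.0671], 'wrist_torque': [0.5671, 0.0351, 0.2627], 'opening': 0.0184, 'gripper_force': 57.8918}
psi 106.84785245635815 toolF [  3.51   1.29 -14.07] toolM [-0.131  0.554 -0.26 ]
```

Request:
arm_command --pt "0 0 0 0 0 0.005" --pt "0 0 0 0 0 0.01" --pt "0 0 0 0 0 0.015" --pt "0 0 0 0 0 0.02" --pt "0 0 0 0 0 0.02"

```text
t: 21.28
tool_pos: [0.5478, -0.061, 0.2594]
orientation: [1.948, 2.46, 0.005]
force: [0.8, 4.3, 14.0]
opening: 0.0179
gripper_force: 57.9
```

```bash
python3 -c "from h import *;st2()"
```

```text
{'t': 21.275, 'q': [-0.2041, 0.1156, 1.778, 0.0008, 1.243, -0.4358], 'tool_pos': [0.5478, -0.061, 0.2594], 'orientation': [1.9476, 2.4598, 0.0045], 'force': [0.7941, 4.2559, 13.9757], 'wrist_torque': [0.5862, -0.0582, 0.3817], 'opening': 0.0179, 'gripper_force': 57.8911}
psi 103.25794951169196 toolF [  3.94   1.82 -13.97] toolM [-0.192  0.559 -0.379]
```

Request:
arm_command --pt "0 0 0 0 0 0.005" --pt "0 0 0 0 0 0.01" --pt "0 0 0 0 0 0.015" --pt "0 0 0 0 0 0.02" --pt "0 0 0 0 0 0.02"

```text
t: 21.9
tool_pos: [0.5479, -0.0609, 0.2594]
orientation: [2.023, 2.398, 0.005]
force: [1.2, 4.3, 14.1]
opening: 0.0179
gripper_force: 57.9
```

```bash
python3 -c "from h import *;st2()"
```

```text
{'t': 21.9, 'q': [-0.204, 0.1156, 1.778, 0.0008, 1.2429, -0.3732], 'tool_pos': [0.5479, -0.0609, 0.2594], 'orientation': [2.0233, 2.3979, 0.0048], 'force': [1.1783, 4.2512, 14.1206], 'wrist_torque': [0.6615, -0.1573, 0.6688], 'opening': 0.0179, 'gripper_force': 57.9251}
psi 99.68363391032207 toolF [  3.98   1.95 -14.12] toolM [-0.267  0.629 -0.665]
```

The torque now climbs steadily to 0.67 N m, so the stop is met. The axial force still shows the collar on the rim. I'll hold once, confirm, and hand in.

Request:
arm_command --pt "0 0 0 0 0 0" --pt "0 0 0 0 0 0" --pt "0 0 0 0 0 0" --pt "0 0 0 0 0 0" --pt "0 0 0 0 0 0"

```text
t: 22.52
tool_pos: [0.5478, -0.0609, 0.2594]
orientation: [2.023, 2.398, 0.005]
force: [0.6, 4.8, 14.3]
opening: 0.0179
gripper_force: 57.9
```

```bash
python3 -c "
from h import *
st2(); s=read_state()
if s['force'][2]>10 and abs(s['wrist_torque'][2])>.4: print(close_job())"
```

```text
{'t': 22.525, 'q': [-0.204, 0.1156, 1.778, 0.0008, 1.2429, -0.3735], 'tool_pos': [0.5478, -0.0609, 0.2594], 'orientation': [2.023, 2.3981, 0.0048], 'force': [0.583, 4.7781, 14.269], 'wrist_torque': [0.6095, -0.1344, 0.6346], 'opening': 0.0179, 'gripper_force': 57.9245}
psi 99.6997060309274 toolF [  4.59   1.45 -14.27] toolM [-0.236  0.581 -0.631]
the job is handed in; nothing more can be done
None
```

I handed the job in at 22.5 s: the cover stands knob up on the bench, and the arm still grips the key pressed home and turned clockwise to its stop, both judged from force and torque, not a final picture.

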